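# Push the piston out of the column barrel

### The job

A steel piston has been left inside the clear column barrel that is clamped level in the grey cradle: take the longer of the two push rods from the rod rest and push the piston through the barrel with it, so that it comes out at the far end and drops into the steel catch tray there. Then draw the rod out and lay it back level in its free notches on the rest, pointing the way it pointed before. Leave the short rod and the other things on the bench where they are.

Things in the scene. Friction and masses are not known exactly. Their poses are not given: they have to be found in the camera images.
- cradle: Grey plastic cradle fixed to the bench, base 66 x 90 mm, two saddle blocks 61 mm wide that rise to 82 mm. It holds a clear barrel: outside diameter 41 mm, bore diameter 33 mm, length 80 mm, open at both ends, level. Origin on the bench surface under the middle of the barrel; x runs along the bore from the entry end (x = -40 mm) to the exit end over the tray (x = +40 mm); bore axis 90 mm above the bench.
- bore_entry (a point): Centre of the barrel's entry mouth, on the bore axis 90 mm above the bench, at the end away from the tray; same axes as the cradle (x points into the bore).
- bore_exit (a point): Centre of the barrel's exit mouth, on the bore axis, at the end over the tray; same axes as the cradle.
- piston: Loose stainless steel cylinder with two thin black bands, diameter 28 mm, length 36 mm, about 170 g (varies), lying inside the barrel; origin at its centre, x along its length. It slides freely: less than 3 N pushes it. It starts with its centre up to 18 mm to either side of the middle of the barrel.
- tray: Steel catch tray, open on top, fixed to the bench close to the cradle under the exit end: 150 (x) x 130 (y) mm, rim 35 mm high, walls and floor about 4 mm. Origin at the centre of its underside; x points away from the cradle.
- rest: White plastic rod rest fixed to the bench, base 120 x 190 x 10 mm, with two cross bars and two pairs of notches at y = -47.5 and +47.5 mm. Rear bar (x = -48 to -26 mm) carries the rod handle at height 30 mm, notch 36 mm wide; front bar (x = 50 to 62 mm) carries the shaft at height 34 mm, notch 28 mm wide; notch sides stand 10 mm above. A rod at home has its origin at x = 0, y = -47.5 or +47.5 mm, z = 42 mm in this frame and points along +x. Origin on the bench surface.
- long_rod: The long push rod, 200 mm: grey square handle 24 x 24 x 75 mm and a round steel shaft, diameter 16 mm, length 125 mm; about 200 g, heavy in the handle. Origin on its axis inside the handle, 25 mm behind the handle's front face and near its balance point (handle from x = -50 to +25 mm, tip of the shaft at x = +150 mm); x points to the tip. It starts lying level in one of the two notch pairs of the rest (either one).
- long_rod_tip (a point): Centre of the end face of the long rod's shaft, 150 mm ahead of the rod's origin.
- short_rod: The short push rod in the other notches of the rest: same handle, same 16 mm shaft but only 60 mm of it (135 mm in all), too short for this barrel. Origin as for the long rod. Bystander.
- bottle: Amber bottle, diameter 70 mm, height 130 mm, loose; origin at the centre of its underside. Bystander.
- beaker: Empty glass beaker, diameter 70 mm, height 85 mm, loose; origin at the centre of its underside. Bystander.
- dish: Closed clear culture dish, diameter 90 mm, height 18 mm, loose; origin at the centre of its underside. Bystander.
- marker: Marker pen lying on the bench, 130 x 12 x 12 mm, loose; origin on its underside 45 mm from its rear end, x along it. Bystander.
- jar: White jar, diameter 60 mm, height 70 mm, loose; origin at the centre of its underside. Bystander.
There are look-alikes about, which are no part of the job. Leave any yellow look-alike of the cradle alone.

How it is judged:
By the outcome, as a careful person would: the job done as asked, in the order asked, and still so for the second after the job is handed in, with the robot touching nothing.
It also fails if it takes over 50 s, if anything falls off the work surface, if the arm or the gripper's body presses on something with over 40 N, if the wrist force passes 120 N, or if a joint passes its speed limit or range.

### The arm

A 6-joint arm with a two-finger parallel gripper is mounted at the origin on the work surface. World frame = base frame: x ahead of the robot, y to its left, z up, the work surface at z = 0. Lengths are in mm, angles in rad, forces in N, time in s.
With the tool pointing down it reaches from about 275 to 1000 mm from the base axis. Payload 8.4 kg.
Tool frame: the origin (TCP) lies midway between the tips of the shut fingers; the grasp point (between the pads) lies 19 mm behind it; z points along the fingers, y is the line along which they close (so a half turn about z gives the same grasp; the last joint's range is limited). The gripper opens to 85 mm and grips with 20 to 120 N. Pads are 22 mm wide; open, the fingers measure 114 mm over their backs; the gripper's body (76 mm by 85 mm) begins 54 mm behind the grasp point. The pads swing forward as they close: fully open they stand 13 mm farther back than shut.
Start: joints at [-1.127, 0.353, 1.633, -0, 1.155, -0.002], TCP at [269.486, -563.919, 211.281] pointing down, gripper open.
Joint ranges: [-2.63, 2.63], [-0.92, 2.1], [0.06, 2.66], [-1.3, 4.44], [0, 2.69], [-3.02, 3.02]. Speed limits (rad/s): [2.22, 2.22, 2.79, 3.14, 3.14, 3.14].

### API

Orientations are given as [roll, pitch, yaw] about the fixed x, y, z axes, in that order (R = Rz(yaw) Ry(pitch) Rx(roll)).
In Python, from rig import monitor, imaging, r gives the robot as it stands.
- The arm moves only by the tool drive_tool, never from a script. Its argument "plan" is a list of rows, each an object of numbers: "x", "y", "z": the shift along the tool's x, y, z in units of 50 mm (1.0 is 50 mm); "ax", "ay", "az": the turn, a rotation vector about the tool's x, y, z in units of 6 degrees (1.0 is 6 degrees); "hand": the finger opening in mm, from 0 to 85.4. In form: [{"x": .., "y": .., "z": .., "ax": .., "ay": .., "az": .., "hand": ..}, ...]. A call has 1 to 8 rows; each row is the pose to reach, as a shift and turn from the pose commanded when the call began, along the tool's axes at that moment; what a row does not reach only later rows make up. A row lasts 1/10 s, in which the tool goes at most 50 mm and 8.59 degrees, less where a joint would pass 70% of its speed; a pose out of reach is approached as far as the arm can. A call with a gripper value outside its range is refused whole. The fingers move at their own pace and stop on an object; "grip_force" is the grip in N (left out, the last holds). Time passes only in rows, so rows that repeat a pose let the fingers close. It gives the time, the measured TCP pose, the force, the opening and the grip force at its end, in the units of the state.
- monitor.sense(): the state, without advancing time (a new reading comes with each control period).
- imaging.grab_frame(name): name is "side" or "top" or "wrist"; returns the picture (400x640x3 uint8, red, green, blue); there is no depth.
- imaging.camera_info(name): a dict with "mtx" (3x3 intrinsics, pixels), "R" (3x3) and "t" (3): a world point X has camera coordinates R X + t. Camera axes: x right, y down, z forward; pixel columns grow to the right and rows downward; lengths in mm; the calibration is good to about 2 mm. A picture is of the moment at which its call begins: read the wrist's pose just before it. camera_info takes no time and is no camera call; for the wrist camera it gives the pose at the moment of the call.
- r.sign_off(): hands the job in; it is judged then, once.
The state is a dict: "clock": time; "qpos": joint angles; "qvel": joint speeds; "joint_efforts": joint torques, N m; "eef_pos": TCP position; "tcp_rot": TCP orientation; "contact_force": force on the tool from outside, world axes, zero at the start; "wrist_torque": the same for the moment, N m; "opening": opening from 0.0 (shut) to 1.0 (fully open); "grasp_force": force on a finger pad.
Only numpy, scipy, OpenCV 4.12 (cv2) and the standard library are available. Lean on these libraries where they do the work, as an engineer would, in place of code of your own. Each camera call takes 0.05 s, during which the arm holds its last target. There are 200 camera calls.

## Working session

There is one attempt and no reset: what is moved stays moved. The work goes in short steps, Python scripts to look and compute and a tool call to move; the robot and the scene stay as the last step left them, time stands still between calls to the robot, and variables do not carry over. Pictures are saved under pics/ and viewed, at most 10 in all, crops included, and the job is handed in when it is done.

Besides the shell and the picture viewer there is one more tool, called after "Request:" by a JSON object that holds its "api" and its "payload". drive_tool: Moves the arm, as the interface text tells. Its arguments: {"type":"object","properties":{"plan":{"type":"array","items":{"type":"object","properties":{"x":{"type":"number"},"y":{"type":"number"},"z":{"type":"number"},"ax":{"type":"number"},"ay":{"type":"number"},"az":{"type":"number"},"hand":{"type":"number"}}}},"grip_force":{"type":"number"}},"required":["plan"]}

```bash
ls; mkdir -p pics
python3 - <<'E'
from rig import monitor, imaging, r
import cv2, numpy as np
for n in ("side","top"):
    im=imaging.grab_frame(n); cv2.imwrite(f"pics/{n}0.png",im[:,:,::-1])
    c=imaging.camera_info(n); print(n,np.round(c["mtx"],1).tolist(),np.round(-c["R"].T@c["t"]),np.round(c["R"],2).tolist())
c=imaging.camera_info("wrist");print(np.round(-c["R"].T@c["t"]),np.round(c["R"],2).tolist(),np.round(c["mtx"],1).tolist())
print(monitor.sense())
E
```

```text
pics
side [[455.2, 0.0, 311.7], [0.0, 455.2, 197.9], [0.0, 0.0, 1.0]] [ 438. -839.  921.] [[0.98, -0.22, -0.01], [-0.17, -0.71, -0.68], [0.14, 0.67, -0.73]]
top [[413.2, 0.0, 319.2], [0.0, 413.2, 202.0], [0.0, 0.0, 1.0]] [ 436.  -55. 1078.] [[-0.02, -1.0, -0.0], [-0.99, 0.02, -0.17], [0.17, -0.0, -0.99]]
[ 338. -531.  372.] [[0.43, -0.9, -0.0], [-0.86, -0.41, 0.3], [-0.27, -0.13, -0.95]] [[327.8, 0.0, 322.7], [0.0, 327.8, 201.6], [0.0, 0.0, 1.0]]
{'clock': 0.1, 'qpos': array([-1.12741409e+00,  3.53589456e-01,  1.63406693e+00, -1.08311874e-05,
        1.15519407e+00, -2.35138577e-03]), 'qvel': array([-8.11831500e-05, -3.12858245e-03, -2.38155282e-03, -4.54890844e-04,
        1.36666494e-03,  4.79286532e-04]), 'joint_efforts': array([ 5.33695857e-04, -6.06357837e+01, -3.42822182e+01, -5.85810108e-05,
        4.03127895e-03,  1.48646228e-05]), 'eef_pos': array([ 269.27871582, -563.51111522,  210.62710191]), 'tcp_rot': array([-3.14033483e+00,  6.94604651e-06,  4.45738004e-01]), 'contact_force': array([ 0.18570132, -0.32875012,  0.08812099]), 'wrist_torque': array([0.02501415, 0.02254025, 0.02650336]), 'grasp_force': 0.0, 'opening': 1.000323673085598}
```

View pics/side0.png

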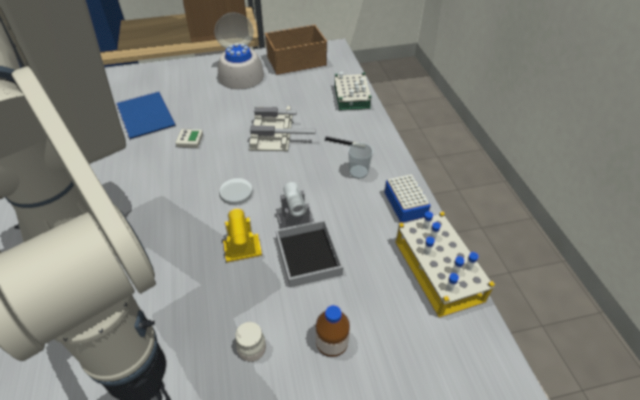

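View pics/top0.png

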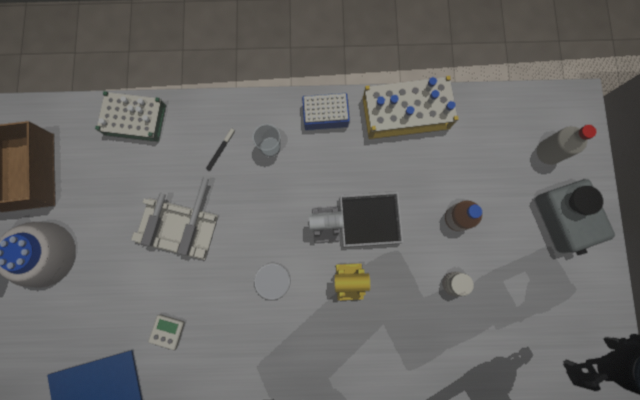

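Side and top views: one white rest at top (175,230), carrying two rods. The right one is the long rod (handle about (187,238), tip about (207,180)). The left one is the short rod (tip about (163,197)). The grey cradle is at (325,222) with its tray to the right at (370,220), and the yellow look-alike is at (352,283).

Candidates: long rod (195,215) or short rod (153,225); grey cradle (325,222) or yellow cradle (352,283). I choose the long rod and the grey cradle, and will check the rod in a close crop.

```bash
cat > h.py <<'E'
from rig import monitor, imaging, r
import cv2, numpy as np
from scipy.spatial.transform import Rotation as Ro
def grab(n,save=None):
    c=imaging.camera_info(n); im=imaging.grab_frame(n)
    if save: cv2.imwrite(f"pics/{save}.png",im[:,:,::-1])
    return im,c
def ray(c,p):
    d=c["R"].T@np.linalg.inv(c["mtx"])@np.array([p[0],p[1],1.]); return -c["R"].T@c["t"], d/np.linalg.norm(d)
def onz(c,p,z):
    o,d=ray(c,p); return o+d*(z-o[2])/d[2]
def meet(*obs):  # (c,pixel)... least squares meeting point
    A=0;b=0;D=[]
    for c,p in obs:
        o,d=ray(c,p);P=np.eye(3)-np.outer(d,d);A=A+P;b=b+P@o;D.append((P,o))
    x=np.linalg.solve(A,b); return x,[float(np.linalg.norm(P@(x-o))) for P,o in D]
def go(pos,yaw,s=None,):  # move to tool-down pose: print shift units, turn units
    s=s or monitor.sense(); R0=Ro.from_euler('xyz',s["tcp_rot"])
    d=R0.inv().apply(np.array(pos)-s["eef_pos"])/50
    w=(R0.inv()*Ro.from_euler('xyz',[np.pi,0,yaw])).as_rotvec(degrees=True)/6
    print("shift",np.round(d,3),"turn",np.round(w,3))
def yz(c,X): 
    q=c["mtx"]@(c["R"]@np.array(X)+c["t"]); return q[:2]/q[2]
E
python3 - <<'E'
from h import *
c=imaging.camera_info("top")
for n,p,z in [("handle",(187,238),42),("tip",(207,180),42),("shandle",(152,235),42),("stip",(163,197),42),("cr entry",(310,222),90),("cr exit",(342,221),90),("tray",(370,220),30)]: print(n,onz(c,p,z).round())
s=monitor.sense()
go([400,270,260],2.78)
E
```

```text
handle [527. 276.  42.]
tip [675. 229.  42.]
shandle [537. 364.  42.]
stip [633. 340.  42.]
cr entry [554. -34.  90.]
cr exit [ 554. -111.   90.]
tray [ 562. -186.   30.]
shift [  9.546 -13.916  -0.97 ] turn [-6.0000e-03 -1.4000e-02 -2.2291e+01]
```

Run:
```python
from h import *
go([525,275,230],2.83)
```

```text
shift [ 11.845 -12.927  -0.371] turn [-6.0000e-03 -1.4000e-02 -2.2768e+01]
```

Request:
{"api": "drive_tool", "payload": {"plan": [{"x": 0.68,"y": -0.74,"z": -0.3,"az": -1.3},{"x": 1.36,"y": -1.48,"z": -0.4,"az": -2.6},{"x": 2.04,"y": -2.22,"z": -0.4,"az": -3.9},{"x": 2.7,"y": -2.95,"z": -0.4,"az": -5.2},{"x": 3.4,"y": -3.7,"z": -0.4,"az": -6.5},{"x": 4.1,"y": -4.45,"z": -0.4,"az": -7.8},{"x": 4.75,"y": -5.2,"z": -0.4,"az": -9.1},{"x": 5.45,"y": -5.9,"z": -0.4,"az": -10.4}]}}

```text
invalid input
```

Run:
```python
from h import *
go([525,275,230],2.83)
```

```text
shift [ 11.845 -12.927  -0.371] turn [-6.0000e-03 -1.4000e-02 -2.2768e+01]
```

Request:
{"api": "drive_tool", "payload": {"plan": [{"x": 0.65,"y": -0.7,"z": -0.1,"ax": 0,"ay": 0,"az": -1.3,"hand": 85},{"x": 1.3,"y": -1.4,"z": -0.2,"ax": 0,"ay": 0,"az": -2.6,"hand": 85},{"x": 2.0,"y": -2.2,"z": -0.4,"ax": 0,"ay": 0,"az": -3.9,"hand": 85},{"x": 2.7,"y": -2.95,"z": -0.4,"ax": 0,"ay": 0,"az": -5.2,"hand": 85},{"x": 3.4,"y": -3.7,"z": -0.4,"ax": 0,"ay": 0,"az": -6.5,"hand": 85},{"x": 4.1,"y": -4.45,"z": -0.4,"ax": 0,"ay": 0,"az": -7.8,"hand": 85},{"x": 4.75,"y": -5.2,"z": -0.4,"ax": 0,"ay": 0,"az": -9.1,"hand": 85},{"x": 5.45,"y": -5.9,"z": -0.4,"ax": 0,"ay": 0,"az": -10.4,"hand": 85}]}}

```text
clock: 0.9
eef_pos: [385.6, -184.9, 231.2]
tcp_rot: [-3.142, -0.0, 1.54]
contact_force: [0.9, -0.6, 0.7]
opening: 0.996
grasp_force: 0.0
```

Run:
```python
from h import *
go([525,275,230],2.83)
```

```text
shift [9.279 2.503 0.025] turn [-0.0000e+00 -1.0000e-03 -1.2319e+01]
```

Request:
{"api": "drive_tool", "payload": {"plan": [{"x": 0.9,"y": 0.25,"z": 0,"ax": 0,"ay": 0,"az": -1.3,"hand": 85},{"x": 1.8,"y": 0.5,"z": 0,"ax": 0,"ay": 0,"az": -2.6,"hand": 85},{"x": 2.7,"y": 0.75,"z": 0,"ax": 0,"ay": 0,"az": -3.9,"hand": 85},{"x": 3.6,"y": 1.0,"z": 0,"ax": 0,"ay": 0,"az": -5.2,"hand": 85},{"x": 4.5,"y": 1.25,"z": 0,"ax": 0,"ay": 0,"az": -6.5,"hand": 85},{"x": 5.4,"y": 1.5,"z": 0,"ax": 0,"ay": 0,"az": -7.8,"hand": 85},{"x": 6.3,"y": 1.75,"z": 0,"ax": 0,"ay": 0,"az": -9.1,"hand": 85},{"x": 7.2,"y": 2.0,"z": 0,"ax": 0,"ay": 0,"az": -10.4,"hand": 85}]}}

```text
clock: 1.7
eef_pos: [498.7, 171.3, 231.1]
tcp_rot: [-3.141, -0.0, 2.63]
contact_force: [1.3, 0.1, 0.3]
opening: 0.995
grasp_force: 0.0
```

Run:
```python
from h import *
go([525,275,230],2.83)
im,c=grab("wrist","w1")
```

```text
shift [0.557 2.065 0.022] turn [-2.00e-03 -1.00e-03 -1.91e+00]
```

View pics/w1.png

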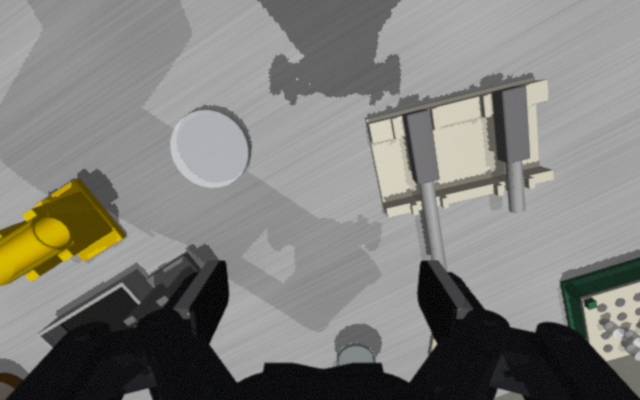

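The wrist view shows the long rod with its handle from (418,112) to (428,180) and its shaft running down to the left finger. The short rod is at (512,90–210). So the rod with the longer shaft is the one nearer the cradle, which matches my choice. Next I move over it.

Request:
{"api": "drive_tool", "payload": {"plan": [{"x": 0.28,"y": 0.95,"z": 0,"ax": 0,"ay": 0,"az": -1.0,"hand": 85},{"x": 0.56,"y": 2.06,"z": 0,"ax": 0,"ay": 0,"az": -1.91,"hand": 85},{"x": 0.56,"y": 2.06,"z": 0,"ax": 0,"ay": 0,"az": -1.91,"hand": 85},{"x": 0.56,"y": 2.06,"z": 0,"ax": 0,"ay": 0,"az": -1.91,"hand": 85},{"x": 0.56,"y": 2.06,"z": 0,"ax": 0,"ay": 0,"az": -1.91,"hand": 85}]}}

```text
clock: 2.25
eef_pos: [524.7, 271.7, 230.7]
tcp_rot: [-3.14, -0.001, 2.823]
contact_force: [0.7, -0.6, -0.3]
opening: 0.997
grasp_force: 0.0
```

Run:
```python
from h import *
im,c=grab("wrist","w2")
np.savez("w2.npz",im=im,**c)
print(monitor.sense()["eef_pos"],monitor.sense()["tcp_rot"])
```

```text
[524.83998499 271.33920881 230.97811872] [-3.14051866e+00 -5.82125826e-04  2.82272011e+00]
```

View pics/w2.png

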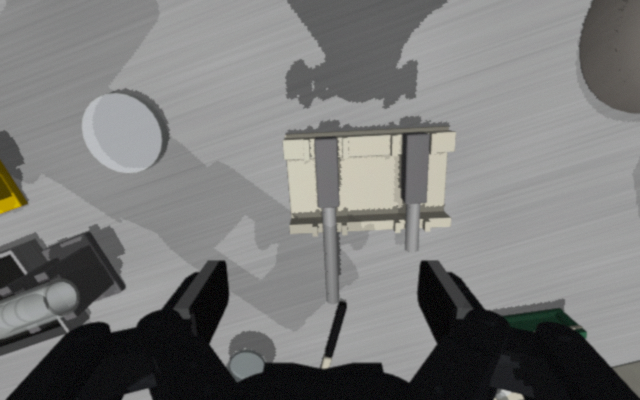

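The long rod runs from its handle at (327,138–207) to its tip at (333,301). The short rod is at (414,133–250). Marker, dish and beaker are all clear of it.

Run:
```python
import numpy as np,cv2
a=np.load("w2.npz")["im"];b=cv2.imread("pics/w1.png")[:,:,::-1]
for row in (150,170,190,200,215,240,270,290): print(row,a[row,308:356:2].mean(-1).astype(int).tolist())
print(a[130:144,327].tolist()); print(a[200:214,327].mean(-1).astype(int),a[294:310,332].mean(-1).astype(int))
for row in (130,160): print(row,b[row,400:445:2].mean(-1).astype(int).tolist())
```

```text
150 [186, 178, 192, 134, 112, 114, 115, 115, 117, 114, 115, 115, 113, 115, 99, 132, 184, 158, 193, 195, 176, 193, 195, 195]
170 [197, 198, 196, 183, 109, 113, 113, 114, 114, 114, 115, 115, 113, 114, 112, 98, 146, 193, 193, 195, 196, 196, 194, 196]
190 [199, 197, 196, 193, 148, 110, 114, 113, 114, 113, 116, 115, 113, 113, 110, 103, 177, 195, 194, 194, 196, 195, 194, 194]
200 [195, 196, 195, 194, 171, 108, 115, 114, 113, 116, 114, 114, 113, 113, 112, 113, 181, 195, 194, 195, 195, 195, 197, 195]
215 [116, 114, 114, 114, 115, 112, 105, 95, 126, 148, 165, 162, 147, 121, 107, 106, 105, 104, 99, 96, 84, 82, 87, 94]
240 [138, 140, 141, 140, 140, 141, 142, 133, 104, 124, 139, 144, 131, 116, 87, 86, 131, 139, 140, 137, 138, 136, 134, 132]
270 [136, 136, 133, 135, 134, 136, 136, 136, 127, 110, 127, 139, 134, 124, 101, 74, 94, 131, 133, 132, 133, 135, 135, 139]
290 [135, 135, 135, 135, 135, 134, 135, 134, 133, 113, 120, 133, 138, 125, 110, 96, 145, 152, 151, 156, 157, 160, 159, 160]
[[94, 95, 94], [91, 91, 90], [98, 96, 90], [111, 109, 100], [119, 118, 107], [112, 112, 102], [80, 77, 73], [52, 52, 51], [61, 60, 61], [87, 87, 89], [108, 107, 109], [114, 111, 114], [114, 111, 114], [114, 113, 115]]
[115 115 114 114 113 114 113 125 151 160 160 160 159 161] [135 134 137 136 133 134 134 134 134 136 147 154 157 156 155 157]
130 [204, 187, 113, 44, 58, 107, 118, 118, 117, 117, 116, 118, 117, 116, 114, 113, 125, 170, 200, 201, 200, 200, 200]
160 [203, 198, 180, 170, 111, 47, 43, 88, 117, 115, 117, 116, 117, 114, 114, 115, 112, 114, 134, 197, 201, 200, 201]
```

```bash
cat >> h.py <<'E'
def handle(im,c,seed,val=115,tol=9):
    g=im.mean(-1); m=((abs(g-val)<tol)&(im.max(-1).astype(int)-im.min(-1)<9)).astype(np.uint8)
    m=cv2.morphologyEx(m,cv2.MORPH_OPEN,np.ones((7,7)))
    n,l,st,_=cv2.connectedComponentsWithStats(m); k=l[seed[1],seed[0]]
    ct=max(cv2.findContours((l==k).astype(np.uint8),0,2)[0],key=cv2.contourArea)
    return st[k], cv2.minAreaRect(ct)
E
python3 - <<'E'
from h import *
d=np.load("w2.npz");im=d["im"];c={k:d[k] for k in("mtx","R","t")}
print(handle(im,c,(327,180)))
z=54.
P=[onz(c,p,z) for p in [((314.3+336.5)/2,150),((316.7+340)/2,200)]]
f=onz(c,(328.6,207),z);bk=onz(c,(325,139.5),z);t=onz(c,(332.5,302),42)
for n,p in zip("p150 p200 front back tip".split(),P+[f,bk,t]): print(n,p.round(1))
v=P[1]-P[0];print("yaw",np.arctan2(v[1],v[0]),"len",np.linalg.norm(f-bk),"front-tip",np.linalg.norm((t-f)[:2]))
v=t-(f+bk)/2;print("yaw tip",np.arctan2(v[1],v[0]))
print(np.linalg.norm(onz(c,(316.7,200),z)-onz(c,(340,200),z)))
print("TCP px",yz(c,monitor.sense()["eef_pos"]), "cam",-c["R"].T@c["t"])
E
```

```text
(array([ 315,  140,   24,   67, 1364], dtype=int32), ((326.42242431640625, 173.18104553222656), (66.53205108642578, 21.022485733032227), 86.633544921875))
p150 [500.5 282.1  54. ]
p200 [552.8 268.4  54. ]
front [560.4 266.2  54. ]
back [490.2 285.1  54. ]
tip [683.6 231.6  42. ]
yaw -0.25727659901433575 len 72.66139728335861 front-tip 127.98327279076338
yaw tip -0.27159798262378326
25.146340854494426
TCP px [322.66780652 247.94758944] cam [452.0883381  295.51482696 392.16519308]
```

Run:
```python
from h import *
go([537,272.4,110],2.87)
```

```text
shift [-0.226  0.099  2.419] turn [-0.01  -0.006 -0.451]
```

Request:
{"api": "drive_tool", "payload": {"plan": [{"x": -0.1,"y": 0.05,"z": 0.8,"ax": 0,"ay": 0,"az": -0.3,"hand": 75},{"x": -0.22,"y": 0.09,"z": 1.6,"ax": 0,"ay": 0,"az": -0.45,"hand": 75},{"x": -0.22,"y": 0.09,"z": 2.4,"ax": 0,"ay": 0,"az": -0.45,"hand": 75},{"x": -0.22,"y": 0.09,"z": 2.4,"ax": 0,"ay": 0,"az": -0.45,"hand": 75},{"x": -0.22,"y": 0.09,"z": 2.4,"ax": 0,"ay": 0,"az": -0.45,"hand": 75},{"x": -0.22,"y": 0.09,"z": 2.4,"ax": 0,"ay": 0,"az": -0.45,"hand": 75}]}}

```text
clock: 2.9
eef_pos: [538.6, 273.6, 113.7]
tcp_rot: [3.14, 0.002, 2.87]
contact_force: [0.5, 0.5, 0.4]
opening: 0.88
grasp_force: 0.0
```

Run:
```python
from h import *
im,c=grab("wrist","w3"); np.savez("w3.npz",im=im,**c)
s=monitor.sense();print(s["eef_pos"],s["tcp_rot"],s["opening"])
o=cv2.imread("pics/w3.png"); cv2.imwrite("pics/w3c.png",cv2.resize(o[60:340,170:470],None,fx=2,fy=2))
for h in (54,42): print(h,[yz(c,[560.4,266.2,h]).round(),yz(c,[490,285,h]).round(),yz(c,[683.6,231.6,h]).round()])
```

```text
[538.68448677 273.85438222 113.90769177] [3.13905709e+00 2.76501141e-03 2.87049020e+00] 0.877886492275397
54 [array([321., 241.]), array([320., 140.]), array([321., 378.])]
42 [array([321., 234.]), array([320., 138.]), array([321., 367.])]
```

View pics/w3c.png

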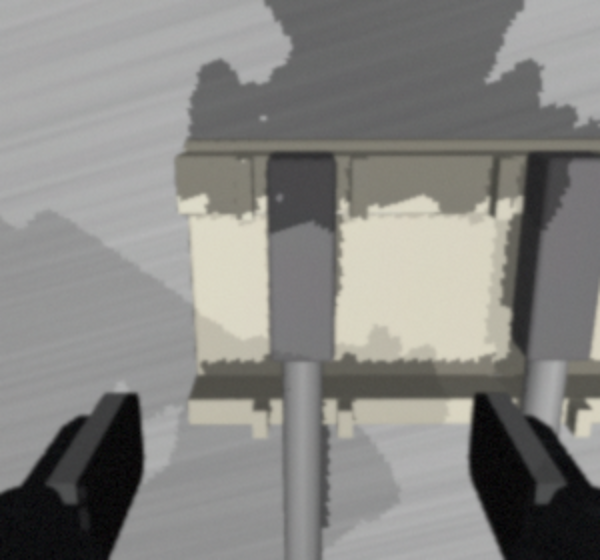

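The crop confirms the long rod: its shaft runs out of frame between the fingers, with the handle's front edge at (321,240) in the full picture, against a predicted (321,241). The short rod is off to the right. Next comes triangulating the height, then descending.

Run:
```python
from h import *
C=[]
for f in("w2","w3"):
    d=np.load(f+".npz");C.append({k:d[k] for k in("mtx","R","t")})
print(meet((C[0],(328.6,207)),(C[1],(321,240))))
print(meet((C[0],(325,139.5)),(C[1],(320.7,138))))
for r_ in (175,230):
    pass
a=onz(C[1],((268+334)/4+170,215/2+60+0),54);b=onz(C[1],((271+335)/4+170,350/2+60),54);print(a,b,np.arctan2(*(b-a)[[1,0]]))
go([537,272.8,24],2.87)
```

```text
(array([561.66417285, 265.80009732,  50.03014694]), [0.06370112057585132, 0.06370112057594778])
(array([485.72253529, 286.63357483,  87.27527062]), [0.9262725649207454, 0.926272564920788])
[507.79721565 280.49422425  54.        ] [556.19213194 267.65753703  54.        ] -0.2592780698814644
shift [ 0.032 -0.034  1.798] turn [0.024 0.026 0.005]
```

Request:
{"api": "drive_tool", "payload": {"plan": [{"x": 0.03,"y": -0.03,"z": 0.8,"ax": 0,"ay": 0,"az": 0,"hand": 75},{"x": 0.03,"y": -0.03,"z": 1.4,"ax": 0,"ay": 0,"az": 0.05,"hand": 75},{"x": 0.03,"y": -0.03,"z": 1.8,"ax": 0,"ay": 0,"az": 0.05,"hand": 75},{"x": 0.03,"y": -0.03,"z": 1.8,"ax": 0,"ay": 0,"az": 0.05,"hand": 75},{"x": 0.03,"y": -0.03,"z": 1.8,"ax": 0,"ay": 0,"az": 0.05,"hand": 75}]}}

```text
clock: 3.45
eef_pos: [536.4, 273.0, 22.9]
tcp_rot: [3.14, 0.001, 2.866]
contact_force: [-0.2, -0.0, -0.3]
opening: 0.878
grasp_force: 0.0
```

Request:
{"api": "drive_tool", "payload": {"plan": [{"x": 0,"y": 0,"z": 0,"ax": 0,"ay": 0,"az": 0,"hand": 10},{"x": 0,"y": 0,"z": 0,"ax": 0,"ay": 0,"az": 0,"hand": 10},{"x": 0,"y": 0,"z": 0,"ax": 0,"ay": 0,"az": 0,"hand": 10},{"x": 0,"y": 0,"z": 0,"ax": 0,"ay": 0,"az": 0,"hand": 10},{"x": 0,"y": 0,"z": 0,"ax": 0,"ay": 0,"az": 0,"hand": 10},{"x": 0,"y": 0,"z": 0,"ax": 0,"ay": 0,"az": 0,"hand": 10},{"x": 0,"y": 0,"z": 0,"ax": 0,"ay": 0,"az": 0,"hand": 10},{"x": 0,"y": 0,"z": 0,"ax": 0,"ay": 0,"az": 0,"hand": 10}], "grip_force": 70}}

```text
clock: 4.25
eef_pos: [535.9, 272.7, 22.5]
tcp_rot: [3.141, 0.001, 2.866]
contact_force: [-2.2, -0.2, 9.3]
opening: 0.259
grasp_force: 68.6
```

Request:
{"api": "drive_tool", "payload": {"plan": [{"x": 0,"y": 0,"z": -0.2,"ax": 0,"ay": 0,"az": 0,"hand": 10},{"x": 0,"y": 0,"z": -0.5,"ax": 0,"ay": 0,"az": 0,"hand": 10},{"x": 0,"y": 0,"z": -0.9,"ax": 0,"ay": 0,"az": 0,"hand": 10},{"x": 0,"y": 0,"z": -1.4,"ax": 0,"ay": 0,"az": 0,"hand": 10},{"x": 0,"y": 0,"z": -1.9,"ax": 0,"ay": 0,"az": 0,"hand": 10},{"x": 0,"y": 0,"z": -2.4,"ax": 0,"ay": 0,"az": 0,"hand": 10},{"x": 0,"y": 0,"z": -2.4,"ax": 0,"ay": 0,"az": 0,"hand": 10}]}}

```text
clock: 4.95
eef_pos: [537.6, 273.6, 145.8]
tcp_rot: [3.137, 0.005, 2.866]
contact_force: [-0.4, 0.9, -2.1]
opening: 0.255
grasp_force: 69.4
```

Run:
```python
from h import *
a,ca=grab("top","t1");b,cb=grab("side","s1")
A=cv2.resize(a[190:260,290:410,::-1],None,fx=5,fy=5,interpolation=cv2.INTER_CUBIC)
B=cv2.resize(b[165:285,260:350,::-1],None,fx=4,fy=4,interpolation=cv2.INTER_CUBIC)
W=np.zeros((480,600+200,3),np.uint8); W[:350,:480+0]=A[:, :480]; W[:480,440:800]=B; cv2.imwrite("pics/cr.png",W)
```

```text
(no output)
```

View pics/cr.png

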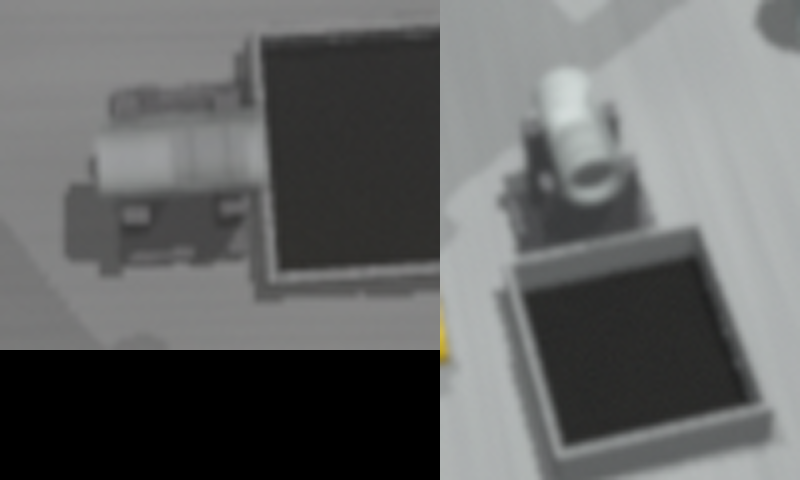

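The top crop shows the barrel with its entry end at about (309,222) and its exit at about (344,220.5). The side crop shows the exit mouth centred at about (298,209.5) and the piston's dark band inside. The tray lies to the right (−y).

Run:
```python
from h import *
ct=imaging.camera_info("top");cs=imaging.camera_info("side")
im=cv2.imread("pics/t1.png");g=im.mean(-1)
m=np.zeros(g.shape,np.uint8);m[185:260,335:405]=(g[185:260,335:405]<62)
cn=max(cv2.findContours(m,0,2)[0],key=cv2.contourArea);rc=cv2.minAreaRect(cn);print(rc)
bx=np.array([onz(ct,p,4)[:2] for p in cv2.boxPoints(rc)]);print(bx.round())
for i in range(4):
    v=bx[(i+1)%4]-bx[i];print(np.linalg.norm(v).round(),np.arctan2(v[1],v[0]).round(3))
print("exit",meet((ct,(343.6,220.5)),(cs,(298,209.5))))
a=onz(ct,(309,222.3),90);b=onz(ct,(343.6,220.5),90);v=b-a;print(a,b,np.linalg.norm(v),np.arctan2(v[1],v[0]))
s=monitor.sense();print(s["eef_pos"],s["tcp_rot"])
```

```text
((370.4071350097656, 219.106201171875), (45.2329216003418, 53.614315032958984), 86.18592071533203)
[[ 625. -118.]
 [ 631. -260.]
 [ 512. -261.]
 [ 506. -122.]]
142.0 -1.528
119.0 -3.132
139.0 1.612
119.0 0.031
exit (array([ 556.44528872, -114.68246181,   94.28995587]), [1.609109729385001, 1.6091097293850536])
[553.08429589 -31.54317769  90.        ] [ 555.34503708 -114.89165956   90.        ] 83.37913636758596 -1.5436790119569332
[535.53672177 272.52771946 142.00603121] [3.14067861e+00 9.99211501e-04 2.86587223e+00]
```

Run:
```python
from h import *
go([547,170,142],1.60)
```

```text
shift [-7.790e-01 -1.911e+00 -1.000e-03] turn [1.4000e-02 3.0000e-03 1.2088e+01]
```

Request:
{"api": "drive_tool", "payload": {"plan": [{"x": -0.05,"y": -0.1,"z": 0,"ax": 0,"ay": 0,"az": 1.0,"hand": 10},{"x": -0.15,"y": -0.35,"z": 0,"ax": 0,"ay": 0,"az": 2.3,"hand": 10},{"x": -0.25,"y": -0.6,"z": 0,"ax": 0,"ay": 0,"az": 3.6,"hand": 10},{"x": -0.35,"y": -0.85,"z": 0,"ax": 0,"ay": 0,"az": 4.9,"hand": 10},{"x": -0.45,"y": -1.1,"z": 0,"ax": 0,"ay": 0,"az": 6.2,"hand": 10},{"x": -0.55,"y": -1.35,"z": 0,"ax": 0,"ay": 0,"az": 7.5,"hand": 10},{"x": -0.65,"y": -1.6,"z": 0,"ax": 0,"ay": 0,"az": 8.8,"hand": 10},{"x": -0.75,"y": -1.85,"z": 0,"ax": 0,"ay": 0,"az": 10.1,"hand": 10}]}}

```text
clock: 5.85
eef_pos: [545.2, 172.4, 139.7]
tcp_rot: [-3.139, 0.0, 1.803]
contact_force: [0.2, -0.9, -1.6]
opening: 0.258
grasp_force: 69.3
```

Run:
```python
from h import *
go([547.4,162,75],1.60)
```

```text
shift [-2.110e-01 -1.000e-03  1.294e+00] turn [-0.026  0.004  1.935]
```

Request:
{"api": "drive_tool", "payload": {"plan": [{"x": -0.1,"y": 0,"z": 0.3,"ax": 0,"ay": 0,"az": 1.2,"hand": 10},{"x": -0.21,"y": 0,"z": 0.8,"ax": 0,"ay": 0,"az": 1.93,"hand": 10},{"x": -0.21,"y": 0,"z": 1.29,"ax": 0,"ay": 0,"az": 1.93,"hand": 10},{"x": -0.21,"y": 0,"z": 1.29,"ax": 0,"ay": 0,"az": 1.93,"hand": 10},{"x": -0.21,"y": 0,"z": 1.29,"ax": 0,"ay": 0,"az": 1.93,"hand": 10},{"x": -0.21,"y": 0,"z": 1.29,"ax": 0,"ay": 0,"az": 1.93,"hand": 10}]}}

```text
clock: 6.45
eef_pos: [549.3, 163.3, 77.5]
tcp_rot: [3.141, -0.0, 1.606]
contact_force: [0.5, 0.8, -1.5]
opening: 0.257
grasp_force: 69.2
```

Run:
```python
from h import *
im,c=grab("wrist","w4"); np.savez("w4.npz",im=im,**c)
a,ca=grab("top","t2");b,cb=grab("side","s2")
A=cv2.resize(a[185:255,225:355,::-1],None,fx=3,fy=3,interpolation=cv2.INTER_CUBIC)
B=cv2.resize(b[110:230,255:345,::-1],None,fx=3,fy=3,interpolation=cv2.INTER_CUBIC)
W=np.zeros((580,790,3),np.uint8); W[:210,:390]=A; W[210:570,0:270]=B
W[220:580,390:790]=im[200:400:1,:,::-1][0:0] if 0 else cv2.resize(im[220:400,220:420,::-1],(400,360)); cv2.imwrite("pics/cr2.png",W)
s=monitor.sense();print(s["eef_pos"],s["tcp_rot"],s["contact_force"])
```

```text
[549.42953631 163.3652272   77.86417716] [ 3.13988601e+00 -4.58311665e-04  1.60638448e+00] [-0.04297463  0.16171387 -1.27435578]
```

View pics/cr2.png

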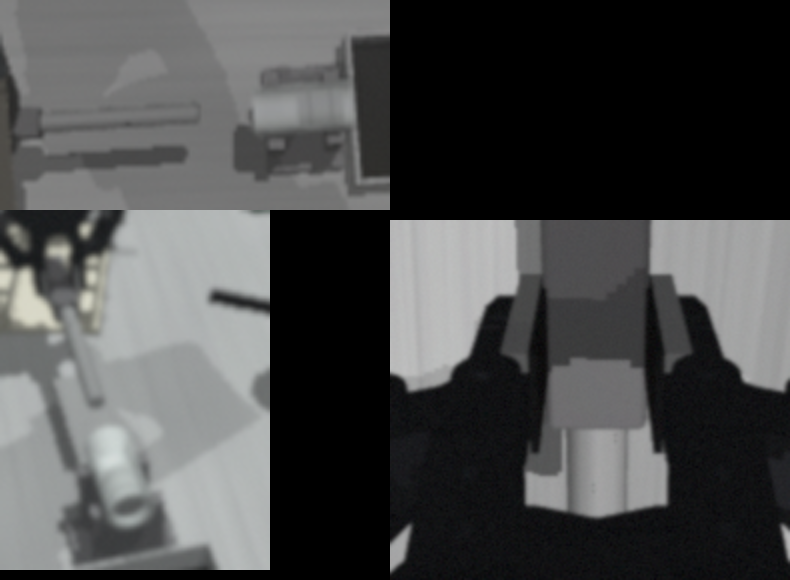

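The rod is level and in line with the barrel. In the top crop its tip is at (291.3,222.3) and the barrel's entry is at (308.3,222.3). In the side crop the tip is at (287.7,174) and the exit mouth at about (297.5,208). The wrist camera can't see the mouth.

Run:
```python
from h import *
ct=imaging.camera_info("top");cs=imaging.camera_info("side")
print("tip",meet((ct,(291.3,222.3)),(cs,(287.7,174))))
print("tip z97 top",onz(ct,(291.3,222.3),97),"neck",onz(ct,(239,225.7),97), "side",onz(cs,(287.7,174),97))
# edges via column profiles in the top view
for f in("t1","t2"):
    g=cv2.imread(f"pics/{f}.png").mean(-1)
    for x in (312,318,324,330,336): print(f,x,g[210:236,x].astype(int).tolist())
g=cv2.imread("pics/t2.png").mean(-1)
for x in (250,265,280,288): print(x,g[214:234,x].astype(int).tolist())
# side: rows across barrel and rod
g=cv2.imread("pics/s2.png").mean(-1)
for y in (150,160,168): print("s",y,g[y,270:296].astype(int).tolist())
for y in (186,192,198,204): print("s",y,g[y,278:314].astype(int).tolist())
s=monitor.sense();print(s["eef_pos"])
```

```text
tip (array([554.81020668,  10.55954697,  96.66903677]), [1.444914134695736, 1.444914134695756])
tip z97 top [553.31559919  10.5604192   97.        ] neck [548.29752644 135.42972329  97.        ] side [556.22165282  10.35932427  97.        ]
t1 312 [97, 96, 97, 106, 113, 117, 127, 138, 146, 151, 155, 155, 155, 153, 152, 147, 140, 128, 109, 92, 85, 84, 85, 88, 87, 87]
t1 318 [88, 92, 96, 107, 115, 120, 131, 141, 147, 152, 154, 155, 153, 152, 149, 143, 134, 121, 101, 82, 73, 89, 103, 105, 89, 61]
t1 324 [97, 96, 107, 117, 119, 125, 133, 138, 141, 142, 145, 144, 143, 141, 138, 132, 125, 109, 89, 78, 73, 72, 72, 72, 72, 72]
t1 330 [92, 93, 104, 113, 118, 128, 135, 137, 138, 139, 139, 138, 135, 132, 125, 119, 114, 105, 87, 73, 72, 71, 71, 71, 72, 71]
t1 336 [103, 103, 105, 112, 121, 131, 135, 135, 136, 135, 135, 135, 132, 126, 119, 114, 105, 91, 77, 71, 89, 101, 88, 63, 57, 67]
t2 312 [95, 94, 95, 104, 111, 115, 125, 135, 144, 149, 153, 153, 153, 152, 149, 145, 138, 125, 106, 88, 80, 75, 70, 71, 72, 71]
t2 318 [87, 90, 93, 104, 112, 118, 129, 138, 145, 150, 152, 153, 151, 150, 147, 141, 13
[... 1329 characters left out ...]
209, 207, 205, 200, 190, 178, 167, 160, 158, 163, 170, 177, 178, 177, 173, 168, 163, 157, 155, 154, 155, 154]
s 192 [86, 91, 111, 136, 148, 144, 142, 150, 166, 182, 193, 203, 209, 213, 215, 214, 212, 205, 193, 179, 167, 158, 147, 135, 129, 135, 146, 155, 159, 160, 161, 161, 159, 158, 156, 157]
s 198 [148, 137, 120, 107, 102, 96, 88, 89, 106, 133, 155, 162, 163, 166, 172, 178, 182, 184, 185, 184, 180, 172, 159, 146, 129, 111, 119, 142, 155, 159, 162, 165, 168, 173, 179, 181]
s 204 [153, 150, 138, 107, 78, 65, 60, 62, 64, 78, 101, 125, 143, 153, 160, 167, 174, 176, 174, 168, 164, 158, 154, 146, 139, 138, 139, 139, 140, 144, 154, 170, 182, 186, 186, 186]
[549.42953631 163.3652272   77.86417716]
```

Request:
{"api": "drive_tool", "payload": {"plan": [{"x": 0,"y": -0.03,"z": 0.13,"ax": 0,"ay": 0,"az": 0,"hand": 10},{"x": -0.2,"y": -0.03,"z": 0.13,"ax": 0,"ay": 0,"az": 0,"hand": 10},{"x": -0.4,"y": -0.03,"z": 0.13,"ax": 0,"ay": 0,"az": 0,"hand": 10},{"x": -0.6,"y": -0.03,"z": 0.13,"ax": 0,"ay": 0,"az": 0,"hand": 10},{"x": -0.8,"y": -0.03,"z": 0.13,"ax": 0,"ay": 0,"az": 0,"hand": 10},{"x": -0.8,"y": -0.03,"z": 0.13,"ax": 0,"ay": 0,"az": 0,"hand": 10},{"x": -0.8,"y": -0.03,"z": 0.13,"ax": 0,"ay": 0,"az": 0,"hand": 10},{"x": -0.8,"y": -0.03,"z": 0.13,"ax": 0,"ay": 0,"az": 0,"hand": 10}]}}

```text
clock: 7.4
eef_pos: [548.8, 123.1, 70.3]
tcp_rot: [3.141, -0.0, 1.606]
contact_force: [0.1, 0.3, -1.6]
opening: 0.252
grasp_force: 69.3
```

Run:
```python
from h import *
a,ca=grab("top","t3");b,cb=grab("side","s3")
A=cv2.resize(a[195:245,260:350,::-1],None,fx=5,fy=5,interpolation=cv2.INTER_CUBIC)
B=cv2.resize(b[150:220,265:325,::-1],None,fx=5,fy=5,interpolation=cv2.INTER_CUBIC)
W=np.zeros((360,760,3),np.uint8); W[:250,:450]=A; W[:350,455:755]=B
cv2.imwrite("pics/cr3.png",W)
s=monitor.sense();print(s["eef_pos"],s["tcp_rot"],s["contact_force"])
```

```text
[548.70518368 123.30881676  70.31066735] [ 3.14149569e+00 -1.16271929e-04  1.60638436e+00] [-0.17051472  0.4470989  -1.90888788]
```

View pics/cr3.png

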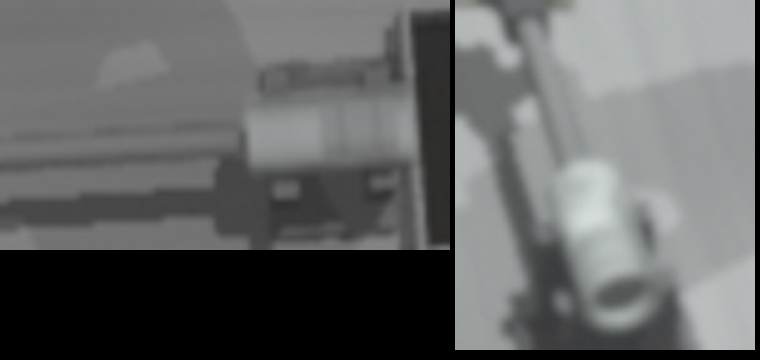

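The rod tip is right at the mouth in the top crop (crop x about 243), and it seems 1–2 px low relative to the barrel. I'll measure profiles before entering.

Run:
```python
from h import *
ct=imaging.camera_info("top");cs=imaging.camera_info("side")
g=cv2.imread("pics/t3.png").mean(-1)
for x in (270,285,300,305,307,308,309,310,311,314,320,330): print(x,g[208:236,x].astype(int).tolist())
# project barrel edges under hypothesis axis (xa at entry) and slope
g=cv2.imread("pics/s3.png").mean(-1)
for y in (160,168,176,182,184,188,192,196): print("s",y,g[y,270:312].astype(int).tolist())
```

```text
270 [116, 115, 115, 115, 117, 118, 117, 117, 116, 115, 115, 116, 115, 110, 108, 114, 118, 113, 102, 88, 97, 113, 115, 115, 115, 112, 98, 75]
285 [131, 130, 128, 122, 118, 117, 116, 116, 115, 113, 114, 113, 107, 105, 112, 117, 115, 103, 91, 97, 111, 113, 114, 114, 112, 96, 76, 72]
300 [117, 116, 116, 116, 117, 117, 116, 115, 114, 114, 114, 106, 103, 110, 116, 115, 105, 94, 99, 111, 112, 112, 113, 111, 97, 75, 72, 71]
305 [117, 116, 115, 115, 117, 117, 116, 114, 114, 114, 113, 107, 106, 112, 114, 112, 103, 90, 77, 71, 71, 71, 71, 71, 71, 71, 71, 71]
307 [117, 117, 116, 116, 118, 116, 116, 115, 114, 114, 114, 109, 106, 106, 104, 102, 96, 88, 81, 71, 71, 70, 71, 70, 71, 71, 71, 71]
308 [117, 116, 115, 116, 117, 117, 118, 118, 118, 120, 121, 119, 112, 99, 91, 90, 88, 87, 84, 74, 72, 72, 71, 70, 70, 70, 71, 71]
309 [117, 116, 115, 116, 117, 118, 120, 122, 124, 130, 135, 136, 133, 124, 119, 117, 112, 107, 102, 94, 83, 76, 72, 70, 70, 71, 71, 72]
310 [117, 115, 115, 115, 115, 118, 121, 121, 125, 136, 143, 147, 149, 150, 148, 147, 143, 138, 131, 119, 101, 85, 76, 70, 71, 71, 71, 70]
311 [118,
[... 1548 characters left out ...]
 157, 157, 157, 158, 159, 159, 159, 157, 156, 155, 153, 153]
s 188 [155, 155, 150, 134, 109, 92, 86, 88, 100, 122, 144, 152, 151, 145, 151, 162, 170, 176, 181, 185, 191, 197, 204, 208, 207, 200, 188, 176, 170, 166, 167, 170, 171, 172, 173, 172, 170, 166, 162, 158, 156, 156]
s 192 [156, 156, 156, 153, 142, 118, 95, 87, 86, 91, 112, 137, 147, 145, 142, 150, 167, 182, 194, 203, 210, 213, 215, 215, 212, 205, 194, 180, 168, 158, 147, 137, 133, 145, 163, 177, 182, 183, 182, 175, 166, 160]
s 196 [157, 157, 157, 157, 156, 146, 124, 100, 87, 88, 96, 110, 118, 115, 112, 120, 137, 160, 180, 189, 190, 189, 186, 185, 185, 184, 183, 181, 175, 164, 150, 135, 112, 99, 122, 151, 167, 170, 167, 164, 163, 161]
```

Request:
{"api": "drive_tool", "payload": {"plan": [{"x": 0,"y": 0.05,"z": -0.02,"ax": 0,"ay": 0,"az": 0,"hand": 10},{"x": 0,"y": 0.05,"z": -0.02,"ax": 0,"ay": 0,"az": 0,"hand": 10},{"x": -0.1,"y": 0.05,"z": -0.02,"ax": 0,"ay": 0,"az": 0,"hand": 10},{"x": -0.2,"y": 0.05,"z": -0.02,"ax": 0,"ay": 0,"az": 0,"hand": 10},{"x": -0.3,"y": 0.05,"z": -0.02,"ax": 0,"ay": 0,"az": 0,"hand": 10},{"x": -0.4,"y": 0.05,"z": -0.02,"ax": 0,"ay": 0,"az": 0,"hand": 10},{"x": -0.4,"y": 0.05,"z": -0.02,"ax": 0,"ay": 0,"az": 0,"hand": 10}]}}

```text
clock: 8.2
eef_pos: [551.9, 102.3, 71.3]
tcp_rot: [-3.142, 0.0, 1.605]
contact_force: [-0.3, -0.4, -2.3]
opening: 0.255
grasp_force: 69.3
```

Request:
{"api": "drive_tool", "payload": {"plan": [{"x": -0.1,"y": 0,"z": 0,"ax": 0,"ay": 0,"az": 0,"hand": 10},{"x": -0.2,"y": 0,"z": 0,"ax": 0,"ay": 0,"az": 0,"hand": 10},{"x": -0.3,"y": 0,"z": 0,"ax": 0,"ay": 0,"az": 0,"hand": 10},{"x": -0.4,"y": 0,"z": 0,"ax": 0,"ay": 0,"az": 0,"hand": 10},{"x": -0.5,"y": 0,"z": 0,"ax": 0,"ay": 0,"az": 0,"hand": 10},{"x": -0.6,"y": 0,"z": 0,"ax": 0,"ay": 0,"az": 0,"hand": 10},{"x": -0.7,"y": 0,"z": 0,"ax": 0,"ay": 0,"az": 0,"hand": 10},{"x": -0.8,"y": 0,"z": 0,"ax": 0,"ay": 0,"az": 0,"hand": 10}]}}

```text
clock: 9.0
eef_pos: [553.4, 62.8, 71.3]
tcp_rot: [3.141, -0.0, 1.606]
contact_force: [0.6, 1.1, -2.0]
opening: 0.257
grasp_force: 69.3
```

Request:
{"api": "drive_tool", "payload": {"plan": [{"x": -0.1,"y": 0,"z": 0,"ax": 0,"ay": 0,"az": 0,"hand": 10},{"x": -0.2,"y": 0,"z": 0,"ax": 0,"ay": 0,"az": 0,"hand": 10},{"x": -0.3,"y": 0,"z": 0,"ax": 0,"ay": 0,"az": 0,"hand": 10},{"x": -0.4,"y": 0,"z": 0,"ax": 0,"ay": 0,"az": 0,"hand": 10},{"x": -0.5,"y": 0,"z": 0,"ax": 0,"ay": 0,"az": 0,"hand": 10},{"x": -0.6,"y": 0,"z": 0,"ax": 0,"ay": 0,"az": 0,"hand": 10},{"x": -0.7,"y": 0,"z": 0,"ax": 0,"ay": 0,"az": 0,"hand": 10},{"x": -0.7,"y": 0,"z": 0,"ax": 0,"ay": 0,"az": 0,"hand": 10}]}}

```text
clock: 9.8
eef_pos: [554.5, 27.5, 71.3]
tcp_rot: [-3.142, 0.0, 1.606]
contact_force: [-0.0, -0.0, -2.0]
opening: 0.255
grasp_force: 69.4
```

Run:
```python
from h import *
a,ca=grab("top","t4");b,cb=grab("side","s4")
A=cv2.resize(a[185:255,290:410,::-1],None,fx=4,fy=4,interpolation=cv2.INTER_CUBIC)
B=cv2.resize(b[165:285,260:350,::-1],None,fx=3,fy=3,interpolation=cv2.INTER_CUBIC)
W=np.zeros((370,760,3),np.uint8); W[:280,:480]=A; W[:360,485:755]=B
cv2.imwrite("pics/cr4.png",W)
s=monitor.sense();print(s["eef_pos"],s["tcp_rot"],s["contact_force"])
```

```text
[554.50729552  28.06529862  71.26828323] [-3.14153729e+00 -9.69080457e-05  1.60571280e+00] [ 0.56919327 -0.19377965 -2.54588486]
```

View pics/cr4.png

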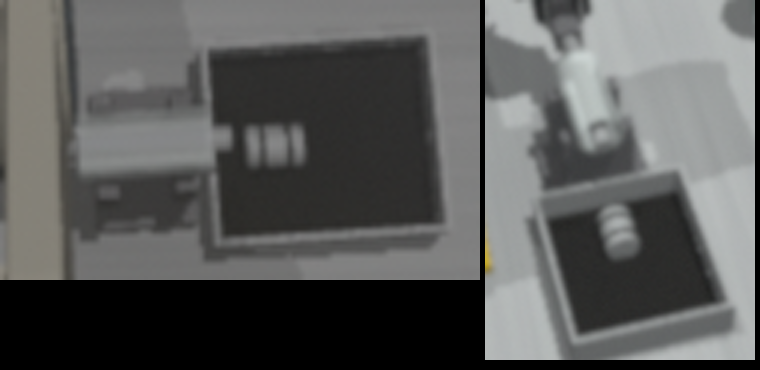

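The piston lies in the tray (top crop about (275,147)), clear of the rod tip, which sticks just out of the exit. Now I withdraw the rod.

Request:
{"api": "drive_tool", "payload": {"plan": [{"x": 0.2,"y": 0,"z": 0,"ax": 0,"ay": 0,"az": 0,"hand": 10},{"x": 0.6,"y": 0,"z": 0,"ax": 0,"ay": 0,"az": 0,"hand": 10},{"x": 1.0,"y": 0,"z": 0,"ax": 0,"ay": 0,"az": 0,"hand": 10},{"x": 1.4,"y": 0,"z": 0,"ax": 0,"ay": 0,"az": 0,"hand": 10},{"x": 1.8,"y": 0,"z": 0,"ax": 0,"ay": 0,"az": 0,"hand": 10},{"x": 2.2,"y": 0,"z": 0,"ax": 0,"ay": 0,"az": 0,"hand": 10},{"x": 2.6,"y": 0,"z": -0.2,"ax": 0,"ay": 0,"az": 0,"hand": 10},{"x": 2.7,"y": 0,"z": -0.8,"ax": 0,"ay": 0,"az": 0,"hand": 10}]}}

```text
clock: 10.7
eef_pos: [547.4, 165.2, 109.3]
tcp_rot: [-3.137, 0.001, 1.608]
contact_force: [0.2, -0.1, -1.9]
opening: 0.257
grasp_force: 69.2
```

Run:
```python
from h import *
go([536,272.7,145],2.866)
```

```text
shift [ 2.156 -0.152 -0.714] turn [ -0.043  -0.024 -12.015]
```

Request:
{"api": "drive_tool", "payload": {"plan": [{"x": 0.1,"y": 0,"z": -0.4,"ax": 0,"ay": 0,"az": 0,"hand": 10},{"x": 0.3,"y": 0,"z": -0.7,"ax": 0,"ay": 0,"az": -1.3,"hand": 10},{"x": 0.6,"y": -0.05,"z": -0.7,"ax": 0,"ay": 0,"az": -2.6,"hand": 10},{"x": 0.9,"y": -0.05,"z": -0.7,"ax": 0,"ay": 0,"az": -3.9,"hand": 10},{"x": 1.2,"y": -0.1,"z": -0.7,"ax": 0,"ay": 0,"az": -5.2,"hand": 10},{"x": 1.5,"y": -0.1,"z": -0.7,"ax": 0,"ay": 0,"az": -6.5,"hand": 10},{"x": 1.8,"y": -0.15,"z": -0.7,"ax": 0,"ay": 0,"az": -7.8,"hand": 10},{"x": 2.1,"y": -0.15,"z": -0.7,"ax": 0,"ay": 0,"az": -9.1,"hand": 10}]}}

```text
clock: 11.5
eef_pos: [537.7, 269.2, 146.2]
tcp_rot: [-3.141, -0.0, 2.565]
contact_force: [0.5, -0.1, -1.1]
opening: 0.255
grasp_force: 69.3
```

Request:
{"api": "drive_tool", "payload": {"plan": [{"x": 0,"y": 0,"z": 0,"ax": 0,"ay": 0,"az": -1.3,"hand": 10},{"x": 0,"y": 0,"z": 0,"ax": 0,"ay": 0,"az": -2.6,"hand": 10},{"x": 0,"y": 0,"z": 0,"ax": 0,"ay": 0,"az": -2.9,"hand": 10},{"x": 0,"y": 0,"z": 0,"ax": 0,"ay": 0,"az": -2.9,"hand": 10},{"x": 0,"y": 0,"z": 0,"ax": 0,"ay": 0,"az": -2.9,"hand": 10},{"x": 0,"y": 0,"z": 0,"ax": 0,"ay": 0,"az": -2.9,"hand": 10}]}}

```text
clock: 12.1
eef_pos: [538.3, 268.0, 146.2]
tcp_rot: [-3.142, -0.0, 2.862]
contact_force: [-0.6, -0.7, -2.6]
opening: 0.256
grasp_force: 69.3
```

Run:
```python
from h import *
s=monitor.sense();print(s["eef_pos"],s["tcp_rot"],s["contact_force"])
go([535.9,272.7,80],2.866)
```

```text
[538.33611594 268.0159423  146.23705585] [-3.14156380e+00 -1.64765021e-04  2.86191426e+00] [-0.60734647 -0.67218068 -2.57569148]
shift [0.072 0.077 1.325] turn [-0.    -0.002 -0.039]
```

Request:
{"api": "drive_tool", "payload": {"plan": [{"x": 0.07,"y": 0.08,"z": 0.4,"ax": 0,"ay": 0,"az": -0.04,"hand": 10},{"x": 0.07,"y": 0.08,"z": 0.9,"ax": 0,"ay": 0,"az": -0.04,"hand": 10},{"x": 0.07,"y": 0.08,"z": 1.3,"ax": 0,"ay": 0,"az": -0.04,"hand": 10},{"x": 0.07,"y": 0.08,"z": 1.3,"ax": 0,"ay": 0,"az": -0.04,"hand": 10},{"x": 0.07,"y": 0.08,"z": 1.3,"ax": 0,"ay": 0,"az": -0.04,"hand": 10},{"x": 0.07,"y": 0.08,"z": 1.3,"ax": 0,"ay": 0,"az": -0.04,"hand": 10}]}}

```text
clock: 12.7
eef_pos: [537.1, 273.0, 82.5]
tcp_rot: [3.14, 0.001, 2.867]
contact_force: [0.6, 1.1, -1.8]
opening: 0.259
grasp_force: 69.2
```

Run:
```python
from h import *
s=monitor.sense();print(s["eef_pos"],s["tcp_rot"],s["contact_force"])
go([535.9,272.7,24],2.866)
```

```text
[537.13600209 272.95635971  82.53026975] [3.14038143e+00 1.32830394e-03 2.86664977e+00] [ 0.56724408  1.06326202 -1.79516966]
shift [ 0.024 -0.013  1.171] turn [0.012 0.013 0.006]
```

Request:
{"api": "drive_tool", "payload": {"plan": [{"x": 0.02,"y": -0.01,"z": 0.4,"ax": 0,"ay": 0,"az": 0,"hand": 10},{"x": 0.02,"y": -0.01,"z": 0.7,"ax": 0,"ay": 0,"az": 0,"hand": 10},{"x": 0.02,"y": -0.01,"z": 0.9,"ax": 0,"ay": 0,"az": 0,"hand": 10},{"x": 0.02,"y": -0.01,"z": 1.0,"ax": 0,"ay": 0,"az": 0,"hand": 10},{"x": 0.02,"y": -0.01,"z": 1.1,"ax": 0,"ay": 0,"az": 0,"hand": 10},{"x": 0.02,"y": -0.01,"z": 1.15,"ax": 0,"ay": 0,"az": 0,"hand": 10},{"x": 0.02,"y": -0.01,"z": 1.17,"ax": 0,"ay": 0,"az": 0,"hand": 10},{"x": 0.02,"y": -0.01,"z": 1.17,"ax": 0,"ay": 0,"az": 0,"hand": 10}]}}

```text
clock: 13.5
eef_pos: [535.4, 272.4, 23.0]
tcp_rot: [3.141, 0.0, 2.867]
contact_force: [-0.5, 0.8, -2.3]
opening: 0.256
grasp_force: 69.4
```

Request:
{"api": "drive_tool", "payload": {"plan": [{"x": 0,"y": 0,"z": 0.01,"ax": 0,"ay": 0,"az": 0,"hand": 10},{"x": 0,"y": 0,"z": 0.015,"ax": 0,"ay": 0,"az": 0,"hand": 10},{"x": 0,"y": 0,"z": 0.015,"ax": 0,"ay": 0,"az": 0,"hand": 10},{"x": 0,"y": 0,"z": 0.015,"ax": 0,"ay": 0,"az": 0,"hand": 30},{"x": 0,"y": 0,"z": 0.015,"ax": 0,"ay": 0,"az": 0,"hand": 45},{"x": 0,"y": 0,"z": 0.015,"ax": 0,"ay": 0,"az": 0,"hand": 70},{"x": 0,"y": 0,"z": 0.015,"ax": 0,"ay": 0,"az": 0,"hand": 70},{"x": 0,"y": 0,"z": 0.015,"ax": 0,"ay": 0,"az": 0,"hand": 70}]}}

```text
clock: 14.3
eef_pos: [535.2, 272.3, 22.0]
tcp_rot: [-3.142, -0.0, 2.867]
contact_force: [-0.9, -0.5, 0.6]
opening: 0.819
grasp_force: 0.0
```

Request:
{"api": "drive_tool", "payload": {"plan": [{"x": 0,"y": 0,"z": -0.1,"ax": 0,"ay": 0,"az": 0,"hand": 70},{"x": 0,"y": 0,"z": -0.4,"ax": 0,"ay": 0,"az": 0,"hand": 70},{"x": 0,"y": 0,"z": -1.0,"ax": 0,"ay": 0,"az": 0,"hand": 70},{"x": 0,"y": 0,"z": -1.8,"ax": 0,"ay": 0,"az": 0,"hand": 70},{"x": 0,"y": 0,"z": -2.7,"ax": 0,"ay": 0,"az": 0,"hand": 70},{"x": 0,"y": 0,"z": -3.6,"ax": 0,"ay": 0,"az": 0,"hand": 70},{"x": 0,"y": 0,"z": -4.2,"ax": 0,"ay": 0,"az": 0,"hand": 70},{"x": 0,"y": 0,"z": -4.2,"ax": 0,"ay": 0,"az": 0,"hand": 70}]}}

```text
clock: 15.1
eef_pos: [537.7, 273.6, 238.7]
tcp_rot: [3.135, 0.007, 2.867]
contact_force: [0.9, -0.2, -0.5]
opening: 0.82
grasp_force: 0.0
```

Run:
```python
from h import *
im,c=grab("wrist","w5");a,ct=grab("top","t5")
W=np.zeros((400,800,3),np.uint8);W[:,:400]=im[:,180:580,::-1];W[:,400:]=cv2.resize(a[160:290,120:250,::-1],(400,400))
cv2.imwrite("pics/fin.png",W)
```

```text
(no output)
```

View pics/fin.png

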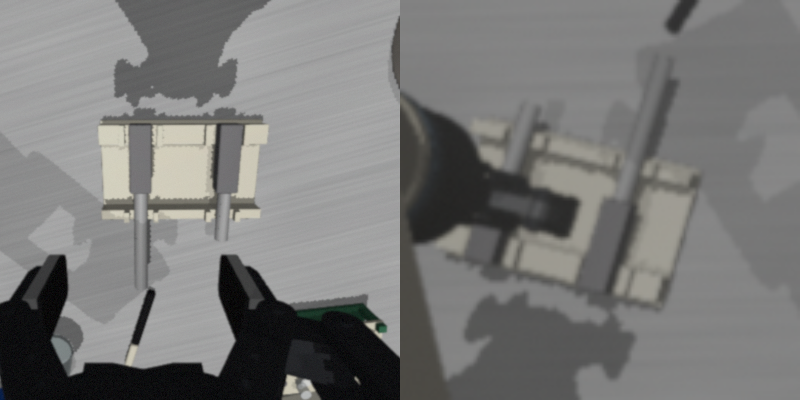

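The long rod is back in its notches (wrist crop: handle (140,125–192), tip (141,288)), level and pointing as before. The short rod and marker haven't moved, so I'm handing in.

```bash
python3 -c "
from rig import r
print(r.sign_off())"
```

```text
the job is handed in; nothing more can be done
None
```

The piston was pushed through the barrel and is in the catch tray, the long rod is back in its own notches pointing as before, and the job was handed in at about 15 s on the robot clock; the sign-off gave no verdict.

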